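Set a glass gem in its pocket

ROBOT

A 7-joint arm with a two-finger parallel gripper is mounted at the origin on the work surface. World frame = base frame: x ahead of the robot, y to its left, z up, the work surface at z = 0. Lengths are in m, angles in degrees, forces in N, time in s.
With the tool pointing down it reaches from about 0.425 to 0.8 m from the base axis. Payload 8.3 kg.
Tool frame: the origin (TCP) lies at the very end of the fingers, on their centre line; the grasp point (between the pads) lies 19 mm behind it; z points along the fingers, y is the line along which they close (so a half turn about z gives the same grasp; the last joint's range is limited). The gripper opens to 85 mm and grips with 20 to 120 N. Pads are 22 mm wide; open, the fingers measure 114 mm over their backs; the gripper's body (76 mm by 85 mm) begins 54 mm behind the grasp point. The pads swing forward as they close: fully open they stand 13 mm farther back than shut.
Start: joints at [73.001, 21.967, 0.94, 78.501, -0.361, 79.538, -2.664], TCP at [0.145, -0.608, 0.195] pointing down, gripper open.
Joint ranges: [-169.22, 169.22], [-14.56, 117.87], [-87.37, 89.26], [10.42, 133.3], [-82.24, 262.24], [0.94, 117.77], [-172.7, 172.7]. Speed limits (degrees/s): [136.94, 136.94, 172.46, 172.46, 180, 180, 180].

INTERFACE

Orientations are given as [roll, pitch, yaw] about the fixed x, y, z axes, in that order (R = Rz(yaw) Ry(pitch) Rx(roll)).
In Python, from workcell import r, fingers, ik, imaging, workorder gives the robot as it stands. The module is installed in compiled form; this text tells all that it offers. Calls block until the motion is done:
- r.movep(position, orientation): joint-space move of the TCP to a pose.
- r.movel(position, rot=None, max_speed=0.15): straight line of the TCP; rot=None keeps the orientation; max_speed is the mean speed in m/s.
- r.move_j(angles): joint-space move.
- fingers.move_gripper(opening): opening from 0.0 (shut) to 1.0 (fully open); the grip force is fixed at half the most; returns when the fingers have stopped.
- r.pause(seconds).
- ik(position, orientation): joint angles nearest the present ones, or None.
- imaging.capture(name): name is "side" or "top" or "wrist"; returns a dict with "image" (400x640x3 uint8, red, green, blue), "intrinsics" (3x3 intrinsics, pixels), "D" ([k1, k2, p1, p2, k3] as OpenCV has them; the pictures are not rectified), "xyz" and "attitude" of the camera in the world. Camera axes: x right, y down, z forward; pixel columns grow to the right and rows downward; lengths in m; the calibration is good to about 2 mm. A picture is of the moment at which its call begins. There is no depth.
A pose or a line that the arm cannot do raises r.Unreachable and nothing moves.
- workorder.close_job(): hands the job in; it is judged then, once.
Readings, each from a call of its own:
- r.get_time(): time.
- r.get_q(): joint angles.
- r.get_joint_vel(): joint speeds.
- r.get_tau(): joint torques, N m.
- r.get_eef_pos(): TCP position.
- r.get_ee_rot(): TCP orientation.
- r.get_wrist_force(): force on the tool from outside, world axes, zero at the start.
- r.get_torque(): the same for the moment, N m.
- r.get_opening(): opening from 0.0 (shut) to 1.0 (fully open).
- r.get_gripper_force(): force on a finger pad.
Only numpy, scipy, OpenCV 4.12 (cv2) and the standard library are available. Lean on these libraries where they do the work, as an engineer would, in place of code of your own. Each camera call takes 0.05 s, during which the arm holds its last target. There are 200 camera calls.

TASK

On the setting board, slide the loose blue glass gem across the surface, without lifting it, until it drops into the round pocket with the brass plunger in it; then press it straight down with the fingers, against the stiff plunger, until it lands on the seat below, and hold it there at about 15 N (at least 12 N) for half a second to bed it before letting go. Glass chips, so never bear on the gem with more than 20 N; leave the amber gem and everything else where they are.

Things in the scene. Friction and masses are not known exactly. Their poses are not given: they have to be found in the camera images.
- blue_gem_mid (a point): Centre (half-way up, 6 mm above the underside) of the loose cobalt-blue glass gem: a disc 32 mm in diameter and 12 mm thick, 25 g or so, z up. Underside flat, side upright up to 8.5 mm, then rounded over to a flat top 20 mm across. It starts lying flat on the setting board, 95 to 170 mm from the pocket, and slides freely on it (no more than about 0.5 N of drag).
- pocket (a point): Centre of the mouth of the round pocket, level with the board's top (18 mm above the table); z up. 35 mm in diameter. In its middle a brass plunger; around that, deeper, a fixed dark steel seat ring on which the gem lands when pressed down. The seat's depth differs each time, 6.5 to 10.5 mm below the board's top (the gem then 5.5 to 1.5 mm proud), and is not measured: feel for it.
- lifter_top (a point): Centre of the top of the brass plunger, 24 mm in diameter. The gem first comes to rest on it 4 to 5.5 mm below the board's top, standing 6.5 to 8 mm proud. A push on the gem that holds 12 N without moving on is on the seat; all is rigid there, and each further millimetre that an arm is sent adds 8 N or more.
- lifter (a joint): Depth to which the plunger is pushed down, m: 0 is highest (top 4 mm below the board's top); it starts between 0 and 0.0015 and reads 0.0025 to 0.0065 with the gem on the seat. Stiff: it needs about 6 to 7 N straight down to move and stays where it is left; the gem's weight does not move it.
- board: Setting board, fixed to the table: a plywood slab 280 mm (x) by 480 mm (y) by 18 mm thick, origin at the centre of its underside on the table; the pocket is at x = +20 mm, y = 0 in its frame. Flat and free apart from aluminium strips, 10 mm wide and 8 mm high, along its two y ends and its +x edge, and the loose things named here. The copper-and-white octagon pattern is drawn, flat.
- amber_gem_mid (a point): Centre of the loose amber glass gem, same size as the blue one, lying on the board on the other side of the pocket. Leave it alone.
- mirror_tile: Loose pale-green mirror tile on the board, 36 x 60 x 4 mm, origin at the centre of its underside, near the board's -x edge. Leave it alone.
- layout_bar: Loose steel bar on the board, 12 x 90 x 10 mm, origin at the centre of its underside, near the board's +x edge. Leave it alone.
- scrap_bowl: Blue ceramic bowl, 140 mm across, 50 mm high, on the table to the left. Origin at the centre of its underside. Leave it alone.
- flux_bottle: White bottle with a green cap, 52 mm across, 120 mm high, on the table to the right. Origin at the centre of its underside. Leave it alone.
- brush: Brush with a blue handle lying on the table to the left, about 200 mm long. Leave it alone.
- sponge_tin: Dark steel tin, 60 x 90 x 28 mm, with a yellow pad, on the table to the right. Origin at the centre of its underside. Leave it alone.

How it is judged (in metres and radians):
On the way, in this order (a step that is already met when the one before it is completed fails the run):
1. the blue gem has slid into the pocket and rests on the brass plunger, which is not yet pressed (horizontal distance between blue_gem_mid and pocket below 0.004 m and z of blue_gem_mid in the frame of pocket below 0.0035 m and value of joint lifter below 0.002 m), for 0.2 s.
2. the gem has been pressed down by the fingers on to its seat, and held there with 12 N or more for half a second (horizontal distance between blue_gem_mid and pocket below 0.004 m and value of joint lifter above 0.0021 m and z of blue_gem_mid in the frame of pocket below 0.0002 m and angle between blue_gem's own z axis and vertical below 0.1 rad and contact force between blue_gem and the fingers above 12 N), for 0.45 s.
At the end, for the whole second after the job is handed in: The blue gem lies in the pocket, within 4 mm of its centre and flat within 0.1 rad, at rest; its centre is no higher than 0.2 mm above the board's top and the brass plunger has been pushed down by more than 2.1 mm (horizontal distance between blue_gem_mid and pocket below 0.004 m and value of joint lifter above 0.0021 m and z of blue_gem_mid in the frame of pocket below 0.0002 m and angle between blue_gem's own z axis and vertical below 0.1 rad and linear speed of blue_gem below 0.01 m/s); the robot touches nothing.
It fails at once if the robot bears on the blue gem with more than 20 N (contact force between blue_gem and the fingers above 20 N or contact force between blue_gem and the arm above 20 N).
It fails at once if the blue gem is lifted off the board (its underside more than 10 mm above the board's top) (z of blue_gem_mid in the frame of pocket above 0.016 m).
It fails at once if the amber gem, mirror tile or layout bar is moved by more than 12 mm (distance of any of amber_gem_mid, mirror_tile, layout_bar from where it was at the start of the episode above 0.012 m).
It fails at once if the bowl, bottle, brush or sponge tin is moved by more than 20 mm (distance of any of scrap_bowl, flux_bottle, brush, sponge_tin from where it was at the start of the episode above 0.02 m).
It also fails if it takes over 64 s, if anything falls off the work surface, if the arm or the gripper's body presses on something with over 40 N, if the wrist force passes 120 N, or if a joint passes its speed limit or range.

## Working session

There is one attempt and no reset: what is moved stays moved. The work goes in short steps, each a Python script; the robot and the scene stay as the last script left them, time stands still between calls to the robot, and variables do not carry over. Pictures are saved under pics/ and viewed, at most 10 in all, crops included, and the job is handed in when it is done.

```bash
mkdir -p pics
cat > h.py <<'E'
import numpy as np, cv2
from scipy.spatial.transform import Rotation as R
from workcell import r, fingers, ik, imaging, workorder
def cap(n,save=None):
    c=imaging.capture(n)
    if save: cv2.imwrite('pics/'+save,c["image"][:,:,::-1])
    return c
def att(c):
    a=np.array(c["attitude"],float)
    if a.shape==(3,3): return a
    if a.size==4: return R.from_quat(a).as_matrix()
    return R.from_euler('xyz',a,degrees=True).as_matrix()
def ray(c,uv,z):
    p=cv2.undistortPoints(np.array([[uv]],float),np.array(c["intrinsics"]),np.array(c["D"],float))[0,0]
    d=att(c)@np.array([p[0],p[1],1]); o=np.array(c["xyz"]); return o+d*(z-o[2])/d[2]
def blobs(c,lo,hi,amin=60):
    h=cv2.cvtColor(c["image"],cv2.COLOR_RGB2HSV); m=cv2.inRange(h,np.array(lo),np.array(hi))
    n,l,s,ce=cv2.connectedComponentsWithStats(m)
    return [(s[i][:5].tolist(),ce[i].round(1).tolist()) for i in range(1,n) if s[i][4]>=amin]
E
python3 - <<'E'
from h import *
t=cap("top","top0.png"); s=cap("side","side0.png")
for c in (t,s): print(c["xyz"],c["attitude"],c["intrinsics"],c["D"])
print(r.get_time(),r.get_eef_pos(),r.get_ee_rot(),r.get_wrist_force())
print(blobs(t,(100,120,40),(130,255,255)))
E
```

```text
[0.50612675 0.03103467 1.31483805] [-176.51911427   -1.59041794  -89.36281367] [[423.47267219   0.         311.19122835]
 [  0.         423.47267219 202.49048899]
 [  0.           0.           1.        ]] [0.00315182 0.         0.         0.         0.        ]
[0.39058043 1.00734692 0.72566178] [-125.05732155    0.59938654 -171.21652174] [[411.76231646   0.         319.98320308]
 [  0.         411.76231646 196.92140186]
 [  0.           0.           1.        ]] [-0.10288457  0.          0.          0.          0.        ]
0.1 [ 0.14470568 -0.60748461  0.19425799] [-1.79896704e+02  2.07824132e-03  1.34009676e+01] [-0.18987098 -0.25299742  0.22963079]
[([124, 77, 102, 12, 544], [176.8, 79.8]), ([137, 188, 42, 32, 712], [159.8, 202.2]), ([277, 206, 9, 10, 71], [281.0, 210.1]), ([143, 253, 18, 29, 150], [151.4, 266.7])]
```

View pics/top0.png

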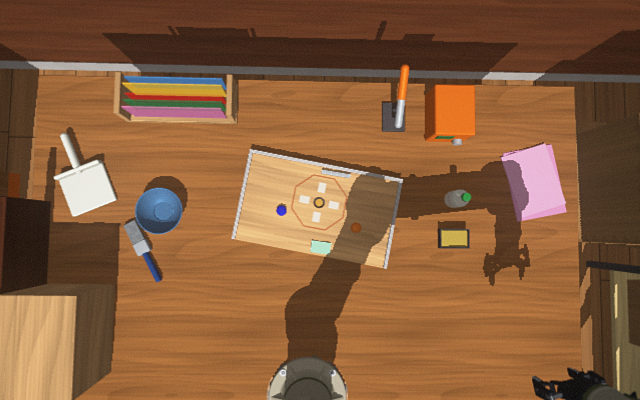

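View pics/side0.png

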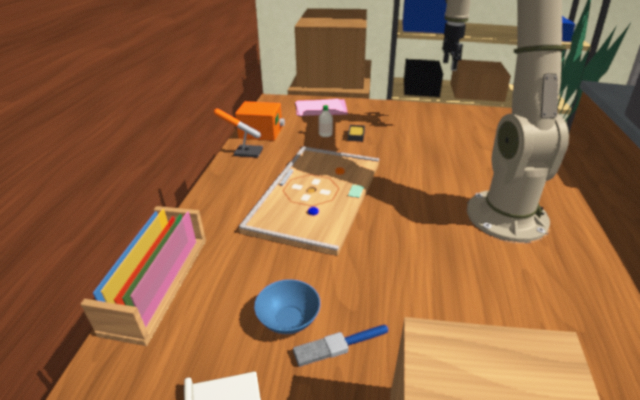

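The top view shows the blue gem at (281,210), the pocket at (319,202), amber at (356,228), the tile at (320,246) and the bar at about (336,172). The side view agrees: gem at (313,211), pocket at (312,190).

Run:
```python
from h import *
t=cap("top"); im=t["image"]
b=ray(t,(281,210),.024)
p=ray(t,(319,202),.018); a=ray(t,(356,228),.024)
print("gem",b,"pocket",p,"amber",a,"d",np.linalg.norm((b-p)[:2]))
m=(b+p)/2
d=(p-b)[:2]; yaw=np.degrees(np.arctan2(d[1],d[0])); print("yaw dir",yaw)
# tool y perpendicular to the push => tool x along push (either sign)
for y in (yaw,yaw+180):
    for q in (b,p,m): print(y,ik([q[0],q[1],.25],[180,0,y]))
```

```text
gem [0.56097904 0.08779533 0.024     ] pocket [ 0.58725275 -0.02806386  0.018     ] amber [ 0.50881061 -0.14162641  0.024     ] d 0.1188009203302103
yaw dir -77.22297624341688
-77.22297624341688 [ -64.83365924   29.87219566   78.2887102    84.48939433  -29.19425641
   89.00534043 -154.94555071]
-77.22297624341688 [ -49.84731883   33.47541933   78.06212795   81.27642522  -32.6632732
   90.78695567 -141.79788244]
-77.22297624341688 [ -57.70500918   31.18385319   78.20292604   83.37374781  -30.45487871
   89.63142099 -148.43065442]
102.77702375658312 [ 24.10124738  19.59005981 -47.6811146   80.66300962  14.39012357
  85.99207693 -10.12575646]
102.77702375658312 [ 30.66071674  21.17439343 -42.36320267  77.60502939  14.11322274
  86.53070146   2.18893628]
102.77702375658312 [ 30.41430046  21.03485265 -49.22204755  79.50801313  15.80132152
  86.52870652  -5.04979888]
```

Run:
```python
from h import *
r.movel([0.145,-0.608,0.30])
r.movep([0.574,0.03,0.30],[180,0,102.8])
c=cap("wrist","w1.png")
print(c["xyz"],c["attitude"],r.get_time(),r.get_eef_pos(),r.get_ee_rot(),r.get_q())
print(blobs(c,(105,120,40),(130,255,255)))
```

```text
[0.55578766 0.10571147 0.47858728] [1.61872768e+02 1.77149270e-02 1.26487366e+01] 3.7667 [0.57415074 0.02878446 0.29982872] [-1.79981720e+02  1.18197711e-02  1.02680397e+02] [ 30.20326464  20.76899397 -50.33126315  73.65779618  15.86748273
  92.64861622  -4.79852537]
[([309, 87, 25, 25, 482], [321.1, 98.7])]
```

View pics/w1.png

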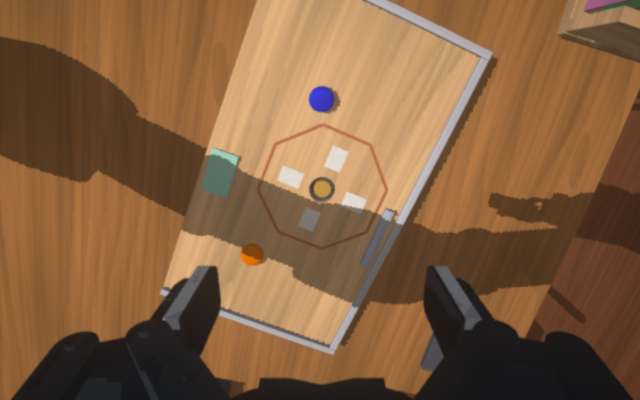

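The wrist view shows the gem at (321,99) and the pocket ring at (321.5,188.5). The path between them is clear, with amber and the bar well off to the sides.

Run:
```python
from h import *
def pk(c,u,v,rad):
    h=cv2.cvtColor(c["image"],cv2.COLOR_RGB2HSV); m=cv2.inRange(h,np.array((10,90,60)),np.array((30,255,255)))
    return m
c=cap("wrist")
x=c["image"][165:212,298:346]; g=cv2.cvtColor(x,cv2.COLOR_RGB2GRAY)
m=(g<85).astype(np.uint8)
cs,_=cv2.findContours(m,cv2.RETR_EXTERNAL,cv2.CHAIN_APPROX_NONE)
for k in sorted(cs,key=cv2.contourArea)[-3:]:
    print(cv2.contourArea(k),cv2.minEnclosingCircle(k))
uv=(321.1,98.7); b=ray(c,uv,.026); p=ray(c,(321.5,188.5),.016)
print(b,p,np.linalg.norm((b-p)[:2]),np.degrees(np.arctan2(*(p-b)[1::-1])))
fingers.move_gripper(0.24); print(r.get_opening(),r.get_time())
```

```text
0.0 ((33.5, 20.0), 0.5001000165939331)
3.0 ((34.0, 24.0), 2.0000998973846436)
30.5 ((20.0, 23.0), 10.440406799316406)
[0.55936224 0.08646883 0.026     ] [ 0.58556788 -0.02798631  0.016     ] 0.11741684128907431 -77.10384899599303
0.23786483416620494 4.45
```

```bash
cat >> h.py <<'E'
b0=np.array([.5597,.0868]); p0=np.array([.5860,-.0280]); d0=(p0-b0)/np.linalg.norm(p0-b0)
Y=np.degrees(np.arctan2(-d0[1],-d0[0])); ROT=[180,0,Y]
def at(xy,z): return [xy[0],xy[1],z]
E
python3 - <<'E'
from h import *
s=b0-d0*.048
r.movep(at(s,.10),ROT); r.movel(at(s,.021),max_speed=.08)
f0=r.get_wrist_force(); print(f0,r.get_eef_pos(),r.get_ee_rot())
r.movel(at(p0-d0*(.0235+.045),.021),max_speed=.03)
print(r.get_wrist_force(),r.get_eef_pos(),r.get_time())
c=cap("wrist","w2.png"); print(blobs(c,(105,120,40),(130,255,255)))
t=cap("top"); print(blobs(t,(112,120,40),(130,255,255),20))
E
```

```text
[-0.03277414 -0.41319384  0.18450902] [0.54944577 0.13388112 0.02159188] [ 1.79938907e+02 -4.09190588e-03  1.02909287e+02]
[ 0.23452485 -0.79131847  0.16310433] [0.57066537 0.0388424  0.02098902] 9.8833
[([291, 116, 65, 63, 3174], [323.0, 147.0])]
[([152, 265, 9, 14, 27], [155.8, 272.5])]
```

View pics/w2.png

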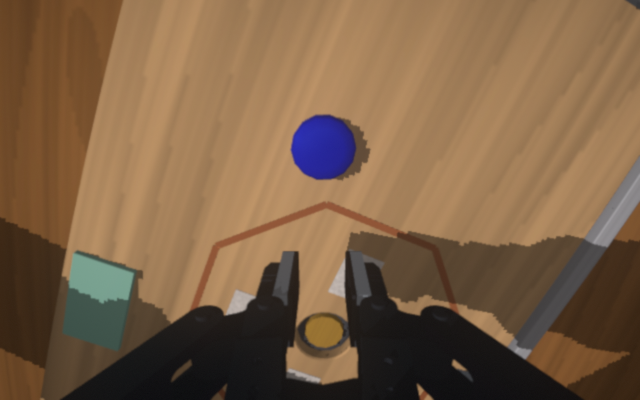

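The gem is at (323,147), behind the fingers, whose tips are at (290,252) and (352,252). The pocket at (323,333) is ahead of them. So the fingers seem to have passed over the gem, and I'll check the tip height and the gem position.

Run:
```python
from h import *
c=cap("wrist"); t=np.array(r.get_eef_pos())
print(c["xyz"],c["attitude"],t)
print("gem",ray(c,(323,147),.026),"pocket",ray(c,(323,333),.014))
u=-d0; v=np.array([-u[1],u[0]])
for uv in [(283,251),(298,251),(345,251),(359,251)]:
  for z in (.02,.026,.032):
    q=ray(c,uv,z)[:2]-t[:2]; print(uv,z,"along +x tool %.4f lat %.4f"%(q@u,q@v))
s=cap("side","s2.png")
im=cv2.imread("pics/s2.png")[130:270,220:420]; cv2.imwrite("pics/s2c.png",cv2.resize(im,None,fx=4,fy=4,interpolation=2))
```

```text
[0.55190634 0.11579581 0.19981379] [ 1.61888142e+02 -2.96120894e-03  1.28934579e+01] [0.57067669 0.03881815 0.02100263]
gem [0.55936726 0.08633402 0.026     ] pocket [ 0.58612341 -0.02966473  0.014     ]
(283, 251) 0.02 along +x tool -0.0102 lat 0.0225
(283, 251) 0.026 along +x tool -0.0072 lat 0.0218
(283, 251) 0.032 along +x tool -0.0042 lat 0.0211
(298, 251) 0.02 along +x tool -0.0102 lat 0.0142
(298, 251) 0.026 along +x tool -0.0072 lat 0.0138
(298, 251) 0.032 along +x tool -0.0042 lat 0.0133
(345, 251) 0.02 along +x tool -0.0102 lat -0.0119
(345, 251) 0.026 along +x tool -0.0072 lat -0.0114
(345, 251) 0.032 along +x tool -0.0042 lat -0.0110
(359, 251) 0.02 along +x tool -0.0102 lat -0.0197
(359, 251) 0.026 along +x tool -0.0072 lat -0.0190
(359, 251) 0.032 along +x tool -0.0042 lat -0.0183
```

View pics/s2c.png

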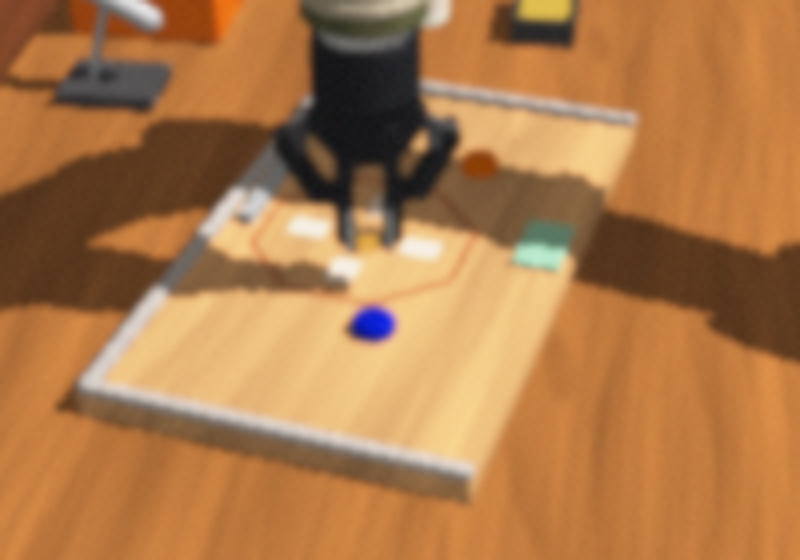

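The gem hasn't moved: partly open, the tips ride higher than the TCP. I'll touch the bare board here to find the tip height.

Run:
```python
from h import *
t=np.array(r.get_eef_pos()); f0=r.get_wrist_force()[2]; z=.021
while z>.006:
    z-=.0005; r.movel([t[0],t[1],z],max_speed=.01)
    f=r.get_wrist_force()[2]-f0
    if f>1.5: break
print(z,f,r.get_eef_pos(),r.get_time())
r.movel([t[0],t[1],z+.03],max_speed=.1)
```

```text
0.005999999999999988 0.28852710134268866 [0.57068173 0.03878589 0.00597002] 17.5833
```

Run:
```python
from h import *
t=np.array(r.get_eef_pos()); r.movel([t[0],t[1],.008],max_speed=.1); f0=r.get_wrist_force()[2]; z=.0065
while z>-.006:
    z-=.0005; r.movel([t[0],t[1],z],max_speed=.02)
    f=r.get_wrist_force()[2]-f0
    if f>1.5: break
print(z,f,r.get_eef_pos(),r.get_time())
c=cap("wrist","w3.png")
r.movel([t[0],t[1],z+.03],max_speed=.1)
```

```text
-0.006000000000000004 -0.22728935134131484 [ 0.57106281  0.03866276 -0.00603471] 24.7167
```

View pics/w3.png

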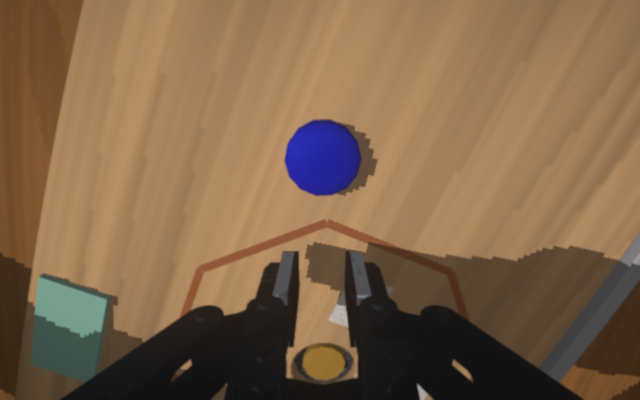

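Still no contact at TCP −6 mm. In the wrist view the tips are at row 251 with a gap of about 47 px, which puts them some 40 mm above the reported TCP. The stated tool length doesn't match the real fingers, so I'll feel for the board behind the gem and use that contact height as my reference.

Run:
```python
from h import *
s=b0-d0*.048
r.movel(at(s,.024),ROT,max_speed=.2); r.movel(at(s,-.010),max_speed=.1); f0=r.get_wrist_force()[2]; z=-.010
t0=r.get_time()
while z>-.036:
    z-=.001; r.movel(at(s,z),max_speed=.03)
    f=r.get_wrist_force()[2]-f0
    if f>1.5: break
print(z,f,f0,r.get_eef_pos(),t0,r.get_time())
if f>1.5: r.movel(at(s,z+.0045),max_speed=.05)
print(r.get_wrist_force(),r.get_time())
```

```text
-0.018000000000000006 1.8035325391948822 1.0030936529667573 [ 0.54912316  0.13368498 -0.01780857] 26.3417 28.3417
[-0.05795998 -0.237235   -0.31532406] 28.5917
```

Run:
```python
from h import *
z=r.get_eef_pos()[2]
r.movel(at(p0-d0*(.0235+.035),z),max_speed=.04)
print(r.get_wrist_force(),r.get_eef_pos(),r.get_time())
c=cap("wrist","w4.png"); print(blobs(c,(105,120,40),(130,255,255)))
```

```text
[-0.81073634  0.41868753 -0.81160232] [ 0.57292139  0.02919009 -0.01315375] 31.425
[([294, 280, 55, 65, 3011], [321.3, 312.4])]
```

View pics/w4.png

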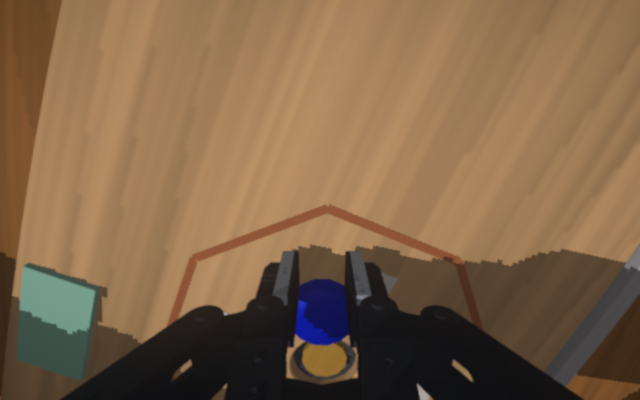

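The gem sits in the V between the fingers at about (321,312), and the pocket's plunger is just ahead at about (323,357).

Run:
```python
from h import *
c=cap("wrist")
h=cv2.cvtColor(c["image"],cv2.COLOR_RGB2HSV)[340:385,285:362]
m=cv2.inRange(h,np.array((18,140,90)),np.array((30,255,255)))
n,l,s,ce=cv2.connectedComponentsWithStats(m)
for i in range(1,n):
    if s[i][4]>60: print(s[i]+[285,340,0,0,0],ce[i]+[285,340])
t=np.array(r.get_eef_pos())[:2]; v=np.array([-d0[1],d0[0]])
for n,uv,z in [("gemc",(321.5,312),.026),("gem lo edge",(321,345),.024),("pocket",(323,358),.0135)]:
    q=ray(c,uv,z)[:2]; print(n,q,"along %.4f lat %.4f"%((q-t)@d0,(q-t)@v))
```

```text
[ 302  344   45   33 1158] [323.73834197 359.15457686]
gemc [0.57653736 0.00810519] along 0.0213 lat -0.0012
gem lo edge [ 0.5808682 -0.0119009] along 0.0418 lat -0.0014
pocket [ 0.58578193 -0.02873007] along 0.0593 lat -0.0004
```

Run:
```python
from h import *
e=np.array(r.get_eef_pos()); z=e[2]; t=e[:2]; v=np.array([-d0[1],d0[0]])
t1=t+v*.0007; r.movel(at(t1+d0*.031,z),max_speed=.03)
r.pause(.1); f0=np.array([r.get_wrist_force() for _ in range(3)]).mean(0)[:2]@-d0
for k in np.arange(.032,.0405,.001):
    r.movel(at(t1+d0*k,z),max_speed=.02)
    f=r.get_wrist_force()[:2]@-d0-f0
    c=cap("wrist"); b=max(blobs(c,(105,120,30),(130,255,255),30),key=lambda x:x[0][4])
    print(round(k,4),round(f,2),b,r.get_time())
    if f>2: break
cv2.imwrite("pics/w5.png",c["image"][:,:,::-1])
```

```text
0.032 -0.25 ([295, 280, 54, 59, 2719], [321.3, 309.4]) 33.1083
0.033 1.15 ([295, 279, 54, 60, 2730], [321.4, 309.0]) 33.4083
0.034 0.13 ([295, 278, 54, 61, 2766], [321.3, 308.4]) 33.7083
0.035 0.78 ([295, 277, 54, 62, 2791], [321.3, 307.9]) 34.0083
0.036 0.71 ([295, 275, 54, 62, 2794], [321.4, 305.9]) 34.3083
0.037 0.33 ([295, 273, 54, 63, 2783], [321.5, 304.1]) 34.6083
0.038 0.17 ([295, 271, 53, 63, 2784], [321.5, 302.2]) 34.9083
0.039 0.36 ([295, 269, 53, 64, 2831], [321.4, 301.1]) 35.2083
0.04 -0.81 ([295, 268, 53, 65, 2869], [321.3, 300.7]) 35.5083
```

View pics/w5.png

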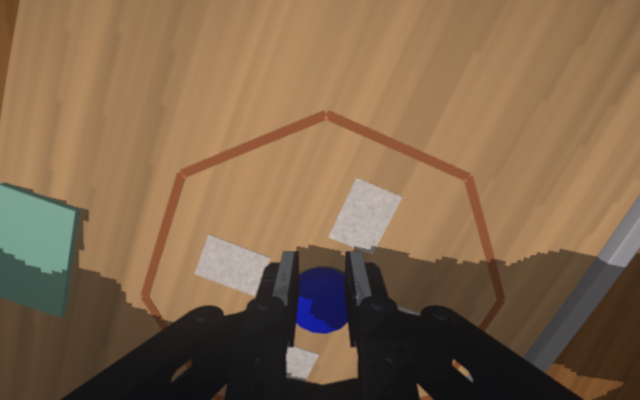

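The blue blob stopped moving with the fingers and side force stayed small, so the gem looks seated in the pocket mouth at about (321,300). I'll lift, shut the fingers and look from above.

Run:
```python
from h import *
e=np.array(r.get_eef_pos())
r.movel([e[0],e[1],e[2]+.045],max_speed=.15); fingers.move_gripper(0.0)
c=cap("wrist","w6.png"); b=max(blobs(c,(105,120,30),(130,255,255),30),key=lambda x:x[0][4])
u,v_=b[0][0]+b[0][2]/2,b[0][1]+b[0][3]/2
print(b,ray(c,(u,v_),.0225),r.get_eef_pos(),r.get_opening(),r.get_time())
```

```text
([295, 231, 54, 32, 1012], [321.9, 245.9]) [ 0.5838003  -0.02110697  0.0225    ] [ 0.58223004 -0.00970766  0.03133004] 0.0005730507751681738 36.3417
```

View pics/w6.png

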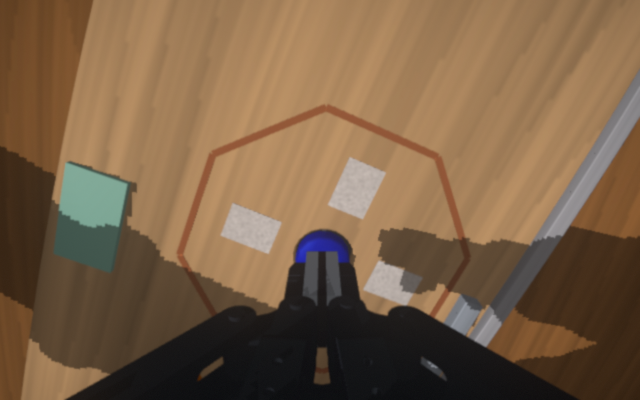

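The gem is flat and in place in the pocket, with its top rim at row 231 and centred on column 322. The shut fingertips sit over its near edge. Next I'll centre over it and press with force feedback.

```bash
cat > press.py <<'E'
from h import *
c=cap("wrist"); print("gem",ray(c,(322,257),.024),"pocket xy used",(.5867,-.0279))
P=(.5867,-.0279)
r.movel(at(P,.031),ROT,max_speed=.1); z=.020; r.movel(at(P,z),max_speed=.1); r.pause(.15)
def F(): 
    a=[]
    for _ in range(3): a.append(r.get_wrist_force()[2]); r.pause(.01)
    return np.mean(a)
f0=F(); print("f0",f0,r.get_time())
L=[]; f=0
while z>-.03 and r.get_time()<56:
    step=.001 if f<2.0 else (.0005 if f<6 else .0003)
    z-=step; r.movel(at(P,z),max_speed=.02)
    f=F()-f0
    if f>2: L.append((round(z*1e3,2),round(f,1),round(r.get_eef_pos()[2]*1e3,2)))
    if f>13.5: break
print(L,f,r.get_time())
E
python3 press.py
```

```text
gem [ 0.58519143 -0.02665176  0.024     ] pocket xy used (0.5867, -0.0279)
f0 0.09814211516726874 37.1583
[(-11.0, np.float64(2.6), np.float64(-10.83)), (-11.5, np.float64(5.2), np.float64(-11.32)), (-12.0, np.float64(4.5), np.float64(-11.84)), (-12.5, np.float64(5.1), np.float64(-12.4)), (-13.0, np.float64(5.6), np.float64(-12.82)), (-13.5, np.float64(9.9), np.float64(-12.87)), (-13.8, np.float64(13.1), np.float64(-12.91)), (-14.1, np.float64(14.9), np.float64(-12.93))] 14.911115997370082 47.6083
```

Run:
```python
from h import *
for _ in range(6):
    r.pause(.15); print(np.round(r.get_wrist_force(),2),np.round(r.get_eef_pos()[2]*1e3,2),r.get_time())
```

```text
[-7.24 -0.21 15.54] -12.91 47.7583
[-5.7  -0.38 15.67] -12.94 47.9083
[-5.87 -0.63 15.27] -12.95 48.0583
[-5.91 -1.66 16.28] -12.9 48.2083
[-7.25 -1.1  15.57] -12.92 48.3583
[-5.68 -0.53 15.74] -12.92 48.5083
```

Run:
```python
from h import *
e=r.get_eef_pos(); r.movel([.5867,-.0279,.0],max_speed=.05)
r.movel([.5867+.22*.06*-1,-.0279+.975*.06,.06],max_speed=.2); fingers.move_gripper(.6)
c=cap("wrist","w7.png"); b=max(blobs(c,(105,120,30),(130,255,255),30),key=lambda x:x[0][4])
print(b,r.get_time(),r.get_wrist_force())
print(ray(c,(b[0][0]+b[0][2]/2,b[0][1]+b[0][3]/2),.020))
```

```text
([299, 269, 45, 41, 1475], [321.2, 289.1]) 50.1083 [ 0.31095363  0.27196882 -0.12127679]
[ 0.58555523 -0.02775332  0.02      ]
```

View pics/w7.png

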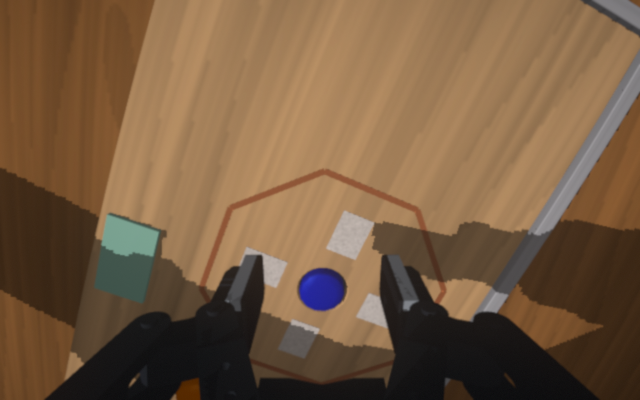

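The gem lies flat and low in the pocket at (321,289), and the fingers are clear of it. It stopped moving under 15 to 16 N, so it is on the seat.

```bash
python3 -c "
from h import *
print(workorder.close_job(), r.get_time())"
```

```text
the job is handed in; nothing more can be done
the job is handed in; nothing more can be done
```

I slid the blue gem into the pocket, pressed it until it stopped moving, held it there at 15–16 N for about 0.9 s, released it and handed the job in at about 50 s; the result itself was not reported back. While pressing I also read about 6 N sideways, for a total of roughly 17 N on the wrist, and the fingertips turned out to sit about 36 mm short of the stated TCP, so I set heights by touch.

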